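Fit, load and cover the sample carousel

ROBOT

A 6-joint arm with a two-finger parallel gripper is mounted at the origin on a cart in front of the work surface, level with it; the furniture and walls round the work are solid. World frame = base frame: x ahead of the robot, y to its left, z up, the work surface at z = 0. Lengths are in mm, angles in degrees, forces in N, time in s.
With the tool pointing down it reaches from about 350 to 850 mm from the base axis. Payload 8.1 kg.
Tool frame: the origin (TCP) lies where the fingers leave the gripper's body, on its centre line; the fingertips stand 73 mm ahead of it and the grasp point (between the pads) lies 54 mm ahead of it; z points along the fingers, y is the line along which they close (so a half turn about z gives the same grasp; the last joint's range is limited). The gripper opens to 85 mm and grips with 20 to 120 N. Pads are 22 mm wide; open, the fingers measure 114 mm over their backs; the gripper's body (76 mm by 85 mm) begins 54 mm behind the grasp point. The pads swing forward as they close: fully open they stand 13 mm farther back than shut.
Start: joints at [64.549, 7.471, 85.268, -0, 87.261, -4.893], TCP at [210.67, 561.804, 303.892] pointing down, gripper open.
Joint ranges: [-169.43, 169.43], [-51.17, 129.36], [1.28, 143.12], [-76.62, 256.62], [0, 156.53], [-152.29, 152.29]. Speed limits (degrees/s): [136.94, 136.94, 159.86, 180, 180, 180].

INTERFACE

Orientations are given as [roll, pitch, yaw] about the fixed x, y, z axes, in that order (R = Rz(yaw) Ry(pitch) Rx(roll)).
In Python, from bench import sense, optics, r gives the robot as it stands.
- The arm moves only by the tool servo_tool, never from a script. Its argument "plan" is a list that holds one entry, the list of rows, each a list of 5 numbers: the shift along the world's x, y, z in m, then the turn about the world's z in degrees, then the finger opening in m, from 0 to 0.0854. A call has 1 to 10 rows; each row shifts and turns the commanded pose from where the row before left it; what a row does not reach is not made up. A row lasts 1/10 s, in which the tool goes at most 50 mm and 8.59 degrees, less where a joint would pass 70% of its speed; a pose out of reach is approached as far as the arm can. A call is refused whole if a number of a shift passes 0.05 or a number of a turn 8.59, either way. A call with a gripper value outside its range is refused whole. The fingers move at their own pace and stop on an object; "force" is the grip in N (left out, the last holds). Time passes only in rows, so rows that do not move let the fingers close. It gives the time, the measured TCP pose, the force, the opening and the grip force at its end, in the units of the state.
- sense(): the state, without advancing time (a new reading comes with each control period).
- optics.snapshot(name): name is "side" or "top"; returns a dict with "frame" (400x640x3 uint8, blue, green, red), "fx", "fy", "cx", "cy" (pixels), "cam_to_world" (4x4, takes a point from camera to world coordinates). Camera axes: x right, y down, z forward; pixel columns grow to the right and rows downward; lengths in mm; the calibration is good to about 2 mm. A picture is of the moment at which its call begins. There is no depth.
- r.hand_in(): hands the job in; it is judged then, once.
The state is a dict: "time": time; "joint_pos": joint angles; "qd": joint speeds; "joint_efforts": joint torques, N m; "tool_pos": TCP position; "tcp_rot": TCP orientation; "ft_force": force on the tool from outside, world axes, zero at the start; "wrist_torque": the same for the moment, N m; "finger_gap": finger opening in mm; "grip_force": force on a finger pad.
Only numpy, scipy, OpenCV 4.12 (cv2) and the standard library are available. Lean on these libraries where they do the work, as an engineer would, in place of code of your own. Each camera call takes 0.05 s, during which the arm holds its last target. There are 200 camera calls.

TASK

Get the sample carousel ready: turn the aluminium disc until its three holes line up with the brass studs and slide it fully down onto the turntable, then stand every round mounted section that lies on the bench upright in a pocket of the disc, one to a pocket, in any order. Last, lay the blue cover plate on the unit's four corner supports, inside their outer walls, and press it down firmly (about 10 to 15 N) so that it sits level on all four. Leave the tally counter, the die tray and the black can where they are.

Things in the scene. Friction and masses are not known exactly. Their poses are not given: they have to be found in the camera images.
- unit: carousel unit, fixed to the bench: a white square deck 156 x 156 mm, top 14 mm above the bench, with a dark round turntable (112 mm diameter, top 20 mm above the bench, it does not turn) in the middle, and a black support at each corner. Origin: middle of the unit at bench height, z up; x and y parallel to the deck's sides
- unit_seat (a point): centre of the turntable's top face, 20 mm above the bench; axes as the unit's. The carousel disc's underside centre belongs here
- stud0 (a point): tip centre of brass drive stud 0: 9 mm diameter, standing 9 mm above the turntable's top, top 2 mm tapered; the three studs stand 46 mm from the centre, 120 degrees apart (stud0 along the unit's +x, then counterclockwise)
- stud1 (a point): tip centre of brass drive stud 1: 9 mm diameter, standing 9 mm above the turntable's top, top 2 mm tapered; the three studs stand 46 mm from the centre, 120 degrees apart (stud0 along the unit's +x, then counterclockwise)
- stud2 (a point): tip centre of brass drive stud 2: 9 mm diameter, standing 9 mm above the turntable's top, top 2 mm tapered; the three studs stand 46 mm from the centre, 120 degrees apart (stud0 along the unit's +x, then counterclockwise)
- cover_seat (a point): middle point between the four corner supports at the height of their ledges (64 mm above the bench); axes as the unit's. The cover's underside centre belongs here. The ledges are 14 mm square, centred 67 mm from the middle in x and y; thin outer walls at each corner (inner faces 72 mm from the middle, tops 75 mm above the bench) leave the cover 4 mm of play to each side. The unit is open between the corners
- carousel: loose aluminium carousel disc, 116 mm diameter, 10 mm thick, about 0.22 kg, with three through holes, three round pockets and in the middle of its top a black square grip post 18 x 18 mm, 28 mm high (sides parallel to the disc's x and y). Origin: centre of the underside, z up. It fits the studs in any of three orientations, 120 degrees apart; when seated its top is 30 mm and the post's top 58 mm above the bench, and the studs end 1 mm below the disc's top
- hole0 (a point): centre of stud hole 0 at the disc's underside: a 12 mm through hole, 46 mm from the disc's centre at 0 degrees from the disc's x axis
- hole1 (a point): centre of stud hole 1 at the disc's underside: a 12 mm through hole, 46 mm from the disc's centre at 120 degrees from the disc's x axis
- hole2 (a point): centre of stud hole 2 at the disc's underside: a 12 mm through hole, 46 mm from the disc's centre at 240 degrees from the disc's x axis
- pocket0 (a point): centre of the floor of pocket 0 (4 mm above the disc's underside): round, 36 mm diameter, 6 mm deep, 34 mm from the disc's centre at 60 degrees from the disc's x axis; any section fits any pocket. There is room for fingers on the two sides along the disc's rim (tangentially), not towards the grip post
- pocket1 (a point): centre of the floor of pocket 1 (4 mm above the disc's underside): round, 36 mm diameter, 6 mm deep, 34 mm from the disc's centre at 180 degrees from the disc's x axis; any section fits any pocket. There is room for fingers on the two sides along the disc's rim (tangentially), not towards the grip post
- pocket2 (a point): centre of the floor of pocket 2 (4 mm above the disc's underside): round, 36 mm diameter, 6 mm deep, 34 mm from the disc's centre at 300 degrees from the disc's x axis; any section fits any pocket. There is room for fingers on the two sides along the disc's rim (tangentially), not towards the grip post
- cover: loose blue flat square cover plate, 136 x 136 x 5 mm, about 0.25 kg, with a black square grip post 18 x 18 mm, 28 mm high, in the middle of its top (sides parallel to the plate's). Origin: centre of the underside, z up; fits in any of four orientations
- puck_a: black mounted section: a plain upright cylinder, 30 mm diameter, 21 mm high. Origin: centre of its underside, z up. May be absent in a run (then None)
- puck_b: dark red mounted section: a plain upright cylinder, 30 mm diameter, 18 mm high. Origin: centre of its underside, z up. May be absent in a run (then None)
- puck_c: green mounted section: a plain upright cylinder, 25 mm diameter, 24 mm high. Origin: centre of its underside, z up. May be absent in a run (then None)
- puck_d: cream mounted section: a plain upright cylinder, 32 mm diameter, 20 mm high. Origin: centre of its underside, z up. May be absent in a run (then None)
- tally: bystander: white hand tally counter, 42 x 70 x 18 mm; leave it alone. Origin: centre of its underside
- waffle_a: bystander: black square die tray, 51 x 52 x 12 mm; leave it alone. Origin: centre of its underside
- objective_can: bystander: black screw-lid can, 41 mm diameter, 59 mm high; leave it alone. Origin: centre of its underside
Not all that is in view belongs to the job. What is shaped like the puck_b but orange or purple is not meant.

How it is judged (in metres and radians):
On the way, in this order (a step that is already met when the one before it is completed fails the run):
1. the disc is fully down on the turntable, all three holes over the studs (horizontal distance between carousel and unit_seat below 0.004 m and z of carousel in the frame of unit_seat below 0.003 m and angle between carousel's own z axis and vertical below 0.04 rad), for 0.2 s.
2. every mounted section present stands in a pocket of the seated disc (all of step 1 and ((horizontal distance between puck_a and pocket0 below 0.008 m and z of puck_a in the frame of pocket0 between -0.004 and 0.003 m and angle between puck_a's own z axis and vertical below 0.08 rad) or (horizontal distance between puck_a and pocket1 below 0.008 m and z of puck_a in the frame of pocket1 between -0.004 and 0.003 m and angle between puck_a's own z axis and vertical below 0.08 rad) or (horizontal distance between puck_a and pocket2 below 0.008 m and z of puck_a in the frame of pocket2 between -0.004 and 0.003 m and angle between puck_a's own z axis and vertical below 0.08 rad)) and ((horizontal distance between puck_b and pocket0 below 0.008 m and z of puck_b in the frame of pocket0 between -0.004 and 0.003 m and angle between puck_b's own z axis and vertical below 0.08 rad) or (horizontal distance between puck_b and pocket1 below 0.008 m and z of puck_b in the frame of pocket1 between -0.004 and 0.003 m and angle between puck_b's own z axis and vertical below 0.08 rad) or (horizontal distance between puck_b and pocket2 below 0.008 m and z of puck_b in the frame of pocket2 between -0.004 and 0.003 m and angle between puck_b's own z axis and vertical below 0.08 rad)) and ((horizontal distance between puck_c and pocket0 below 0.008 m and z of puck_c in the frame of pocket0 between -0.004 and 0.003 m and angle between puck_c's own z axis and vertical below 0.08 rad) or (horizontal distance between puck_c and pocket1 below 0.008 m and z of puck_c in the frame of pocket1 between -0.004 and 0.003 m and angle between puck_c's own z axis and vertical below 0.08 rad) or (horizontal distance between puck_c and pocket2 below 0.008 m and z of puck_c in the frame of pocket2 between -0.004 and 0.003 m and angle between puck_c's own z axis and vertical below 0.08 rad)) and ((horizontal distance between puck_d and pocket0 below 0.008 m and z of puck_d in the frame of pocket0 between -0.004 and 0.003 m and angle between puck_d's own z axis and vertical below 0.08 rad) or (horizontal distance between puck_d and pocket1 below 0.008 m and z of puck_d in the frame of pocket1 between -0.004 and 0.003 m and angle between puck_d's own z axis and vertical below 0.08 rad) or (horizontal distance between puck_d and pocket2 below 0.008 m and z of puck_d in the frame of pocket2 between -0.004 and 0.003 m and angle between puck_d's own z axis and vertical below 0.08 rad))), for 0.2 s.
3. the cover sits level on the four supports and is pressed down on them with more than 7 N (its own weight included) (z of cover in the frame of cover_seat between -0.003 and 0.0025 m and horizontal distance between cover and cover_seat below 0.01 m and angle between cover's own z axis and vertical below 0.03 rad and contact force between cover and unit above 7 N), for 0.1 s.
At the end, for the whole second after the job is handed in: Disc down on the turntable (3 mm in height, 4 mm of centre, 0.04 rad level), every section present upright in a pocket (8 mm of its centre, 3 mm of its floor), cover on the four supports (2.5 mm in height, 10 mm of the middle, 0.03 rad level), all at rest (all of step 2 and z of cover in the frame of cover_seat between -0.003 and 0.0025 m and horizontal distance between cover and cover_seat below 0.01 m and angle between cover's own z axis and vertical below 0.03 rad and linear speed of each of carousel, cover, puck_a, puck_b, puck_c, puck_d below 0.02 m/s); the robot touches nothing.
It fails at once if the tally counter is moved more than 30 mm (distance of tally from where it was at the start of the episode above 0.03 m).
It fails at once if the die tray is moved more than 30 mm (distance of waffle_a from where it was at the start of the episode above 0.03 m).
It fails at once if the black can is moved more than 30 mm (distance of objective_can from where it was at the start of the episode above 0.03 m).
Of puck_a, puck_b, puck_c, puck_d only 2 to 3 are there at a start; the rules pass over those that are not, and their reading is None.
At some moment in a run one of puck_a, puck_b, puck_c, puck_d may be knocked a few centimetres aside while the robot is not near it.
Once in a run the grip may slacken for a moment while it holds something.
It also fails if it takes over 208 s, if anything falls off the work surface, if the arm or the gripper's body presses on something with over 40 N, if the wrist force passes 120 N, or if a joint passes its speed limit or range.

## Working session

There is one attempt and no reset: what is moved stays moved. The work goes in short steps, Python scripts to look and compute and a tool call to move; the robot and the scene stay as the last step left them, time stands still between calls to the robot, and variables do not carry over. Pictures are saved under pics/ and viewed, at most 17 in all, crops included, and the job is handed in when it is done.

Besides the shell and the picture viewer there is one more tool, called after "Call:" as name(argument=value, ...) on one line, values as JSON. servo_tool: Moves the arm, as the interface text tells. Its arguments: {"type":"object","properties":{"plan":{"type":"array"},"force":{"type":"number"}},"required":["plan"]}

```bash
mkdir -p pics; ls; python3 - <<'E'
from bench import sense, optics, r
import cv2
s=sense(); print({k:s[k] for k in('time','tool_pos','tcp_rot','finger_gap','ft_force')})
for n in('top','side'):
    d=optics.snapshot(n); cv2.imwrite(f'pics/{n}0.png',d['frame']); print(n,d['fx'],d['fy'],d['cx'],d['cy'],d['cam_to_world'])
E
```

```text
pics
{'time': 0.0, 'tool_pos': array([210.51394149, 561.42886114, 302.82332787]), 'tcp_rot': array([-1.79895014e+02, -6.85926165e-03,  1.59441007e+02]), 'finger_gap': 85.11348350906583, 'ft_force': array([ 0.08692639,  0.00789254, -0.58914572])}
top 368.63784661662146 368.63784661662146 312.9358000250456 192.50141786934964 [[-1.22718362e-02 -9.77143212e-01  2.12227580e-01  3.58427684e+02]
 [-9.99920877e-01  1.14054050e-02 -5.30633770e-03  9.86702303e+01]
 [ 2.76451037e-03 -2.12275907e-01 -9.77205862e-01  1.04777814e+03]
 [ 0.00000000e+00  0.00000000e+00  0.00000000e+00  1.00000000e+00]]
side 479.2946899500911 479.2946899500911 317.5994190455278 201.21266874362095 [[ 9.57419556e-01 -1.65422147e-01  2.36607919e-01  2.77959592e+02]
 [-2.88647332e-01 -5.64171661e-01  7.73558695e-01 -8.05665457e+02]
 [ 5.52374245e-03 -8.08916467e-01 -5.87897642e-01  7.64501281e+02]
 [ 0.00000000e+00  0.00000000e+00  0.00000000e+00  1.00000000e+00]]
```

View pics/top0.png

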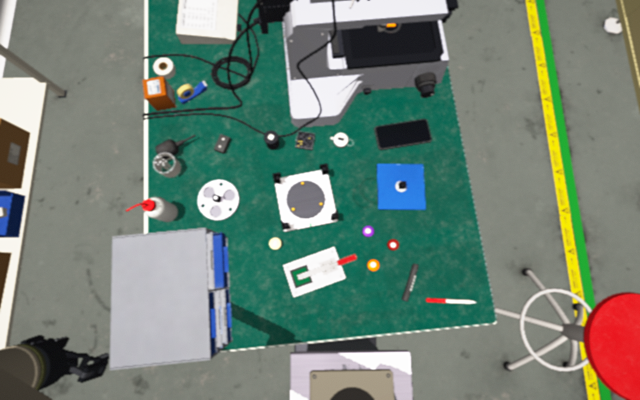

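View pics/side0.png

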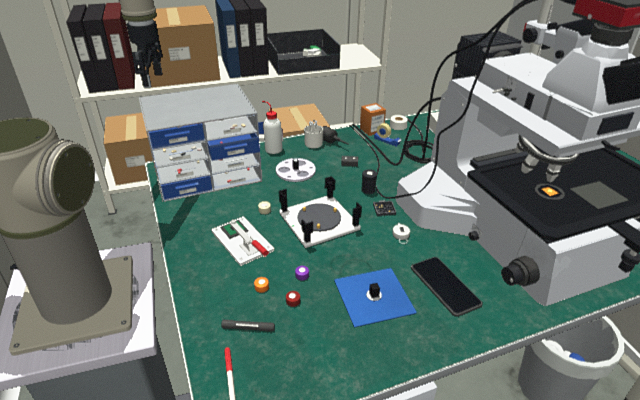

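The top view shows the disc at about (218,200), the unit (307,198), the cover (401,187), a cream section (275,243) and a red section (393,244). The orange (373,265) and purple (368,231) ones are decoys. I'll take closer crops to check for green or black sections.

```bash
python3 - <<'E'
import cv2
t=cv2.imread('pics/top0.png')[120:310,180:440]; cv2.imwrite('pics/topc.png',cv2.resize(t,None,fx=3,fy=3,interpolation=cv2.INTER_CUBIC))
t=cv2.imread('pics/side0.png')[140:340,200:460]; cv2.imwrite('pics/sidec.png',cv2.resize(t,None,fx=3,fy=3,interpolation=cv2.INTER_CUBIC))
E
```

```text
(no output)
```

View pics/topc.png

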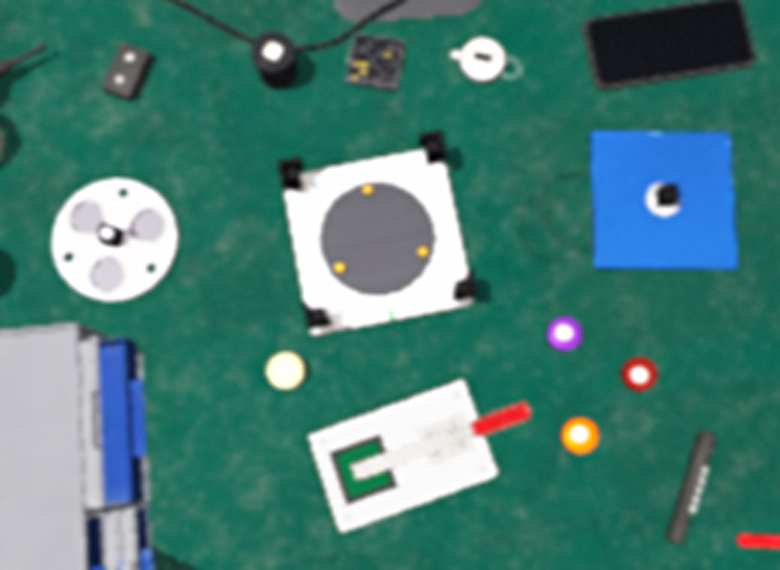

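View pics/sidec.png

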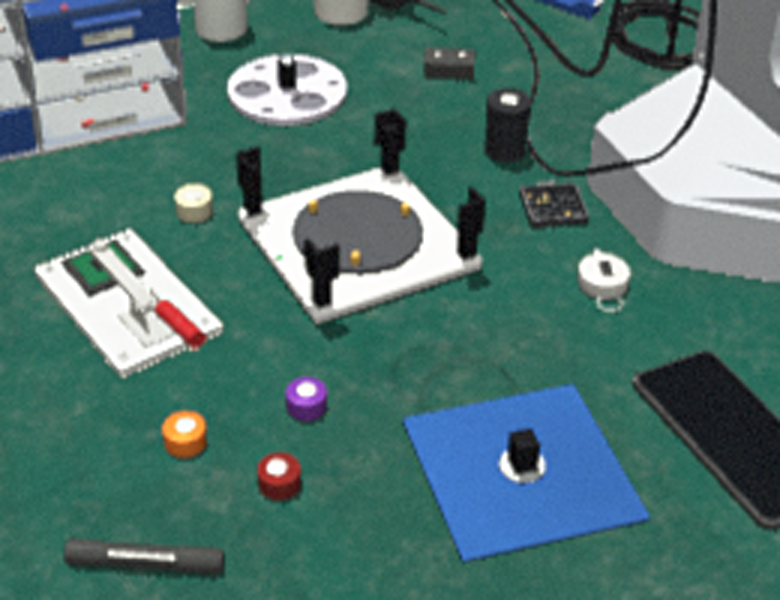

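Only two sections are present, cream and dark red. Next I'll measure with both views.

```bash
cat > lib.py <<'E'
import numpy as np, cv2
from bench import sense, optics, r
def snap(n): return optics.snapshot(n)
def ray(d,p,z):
    R=np.array(d['cam_to_world']); v=R[:3,:3]@np.array([(p[0]-d['cx'])/d['fx'],(p[1]-d['cy'])/d['fy'],1]); o=R[:3,3]
    return (o+v*(z-o[2])/v[2])
def proj(d,P):
    R=np.array(d['cam_to_world']); c=R[:3,:3].T@(np.array(P,float)-R[:3,3]); return np.array([c[0]/c[2]*d['fx']+d['cx'],c[1]/c[2]*d['fy']+d['cy']])
def blobs(m,lo,hi,w=None):
    n,l,s,c=cv2.connectedComponentsWithStats(m.astype(np.uint8),connectivity=8)
    return [(c[i],s[i,4]) for i in range(1,n) if lo<=s[i,4]<=hi]
def hsv(d): return [x.astype(int) for x in cv2.split(cv2.cvtColor(d['frame'],cv2.COLOR_BGR2HSV))]
def near(d,P,R):
    "mask of pixels within R px of projected P"
    y,x=np.mgrid[:400,:640]; u=proj(d,P); return (x-u[0])**2+(y-u[1])**2<R*R
E
python3 - <<'E'
from lib import *
np.set_printoptions(precision=1,suppress=True)
D={n:snap(n) for n in('top','side')}
for n,d in D.items():
    print('==',n); h,s,v=hsv(d); g=d['frame'].astype(int)
    U=ray(D['top'],(307,198),14); C=ray(D['top'],(218,200),10); K=ray(D['top'],(401,187),5)
    # studs
    m=(h>15)&(h<35)&(s>110)&(v>90)&near(d,U,45)
    P=[ray(d,c,28) for c,a in blobs(m,2,60)]; print('studs',np.array(P),[a for c,a in blobs(m,2,60)])
    if len(P)==3:
        c=np.mean(P,0); print(' ctr',c,[ (np.linalg.norm(p-c),np.degrees(np.arctan2(p[1]-c[1],p[0]-c[0]))) for p in P])
    # disc
    m=((s<60)&(v>130)&near(d,C,32)).astype(np.uint8)
    cs,_=cv2.findContours(m,cv2.RETR_EXTERNAL,cv2.CHAIN_APPROX_NONE); k=max(cs,key=cv2.contourArea)
    hull=cv2.convexHull(k)[:,0]; W=np.array([ray(d,p,10)[:2] for p in hull]); (c,rad)=cv2.minEnclosingCircle(W.astype(np.float32)); print('disc',c,rad*2, 'px',cv2.fitEllipse(k))
    mm=(g.max(2)<120)&near(d,(*c,10),22)
    for b,a in blobs(mm,1,60):
        p=ray(d,b,10); q=p[:2]-c; print('  dark',b,a,p,np.hypot(*q),np.degrees(np.arctan2(q[1],q[0])))
    # cover
    m=((h>100)&(h<118)&(s>120)&near(d,K,48)).astype(np.uint8); m=cv2.morphologyEx(m,cv2.MORPH_CLOSE,np.ones((15,15)))
    cs,_=cv2.findContours(m,cv2.RETR_EXTERNAL,cv2.CHAIN_APPROX_NONE); k=max(cs,key=cv2.contourArea)
    W=np.array([ray(d,p,5)[:2] for p in k[:,0]]).astype(np.float32); print('cover',cv2.minAreaRect(W))
    # pucks
    for nm,m in dict(red=((h<6)|(h>174))&(s>120)&(v>50),cream=(h>15)&(h<35)&(s>25)&(s<140)&(v>120)).items():
        for b,a in blobs(m,30,400): print(nm,b,a,ray(d,b,10),ray(d,b,18))
E
```

```text
== top
studs [[607.9 123.9  28. ]
 [548.   72.2  28. ]
 [533.2 150.2  28. ]] [np.int32(9), np.int32(12), np.int32(10)]
 ctr [563.1 115.4  28. ] [(np.float64(45.67612371268801), np.float64(10.699711000662335)), (np.float64(45.74461936145697), np.float64(-109.22236108801327)), (np.float64(45.7642407080896), np.float64(130.6644381195405))]
disc (567.4344482421875, 366.3631286621094) 123.03968048095703 px ((217.7871551513672, 199.4509735107422), (40.3206672668457, 42.5724983215332), 61.9398078918457)
  dark [207.3 181.3] 26 [620.5 398.7  10. ] 62.08947742285246 31.354756424154317
  dark [221. 178.] 5 [630.  359.4  10. ] 62.958958936638105 -6.318811573955585
  dark [225.5 179. ] 2 [626.9 346.3  10. ] 62.7358324656657 -18.68636883706062
  dark [228. 180.] 1 [623.8 338.9  10. ] 62.68585488676255 -25.97899546850227
  dark [230. 181.] 1 [620.7 333.   10. ] 62.875626146979386 -32.045667791911896
  dark [236. 187.] 1 [602.7 315.   10. ] 62.242979912659045 -55.52803841913682
  dark [198. 190.] 1 [595.1 424.2  10. ] 64.1212457946959 64.48439989895259
  dark [197.  192.5] 2 [587.7 426.7  10. ] 63.
[... 3085 characters left out ...]
[ 280.3 -245.    18. ]
cream [134.1  11.1] 98 [  97.6 2300.3   10. ] [  99.6 2267.4   18. ]
cream [191.2  80.5] 118 [ 328.2 1134.8   10. ] [ 327.7 1114.3   18. ]
cream [193.7  86.7] 35 [ 332.6 1067.    10. ] [ 332.  1047.2   18. ]
cream [ 24.  148.1] 350 [-220.8  717.8   10. ] [-215.5  701.6   18. ]
cream [383.9 129.3] 128 [916.2 520.   10. ] [909.4 506.   18. ]
cream [ 44.6 168.2] 207 [-141.1  571.1   10. ] [-136.7  556.5   18. ]
cream [ 55.8 162.5] 176 [-113.9  596.5   10. ] [-109.7  581.6   18. ]
cream [122.7 176.7] 93 [ 79.6 458.8  10. ] [ 81.7 445.4  18. ]
cream [264.1 207.5] 80 [438.5 199.6  10. ] [436.8 189.   18. ]
cream [630.5 365.7] 138 [ 982.7 -462.9   10. ] [ 975.2 -466.5   18. ]
```

The crops confirm it. The unit's yaw is about 10.7°, its centre is about (562,113), and the disc is about (566,365). Now I'll refine the hole angles and check the cabinet's clearance.

```bash
python3 - <<'E'
from lib import *
np.set_printoptions(precision=1,suppress=True)
D={n:snap(n) for n in('top','side')}
def dark(d,u,r=3):
    y,x=np.mgrid[:400,:640]; g=d['frame'].astype(float).mean(2); k=(x-u[0])**2+(y-u[1])**2<=r*r
    w=np.clip(np.percentile(g[k],80)-g,0,None)*k; return np.array([(w*x).sum(),(w*y).sum()])/w.sum()
for n,c0,hs in(('top',None,[(221,184.3),(202.7,205.7),(230.3,209.3)]),('side',None,[(200+264/3,140+67/3),(200+333/3,140+83/3),(200+266/3,140+113/3)])):
    d=D[n]; P=np.array([ray(d,dark(d,u),8) for u in hs]); c=P.mean(0); q=P-c
    print(n,P,c,np.hypot(q[:,0],q[:,1]),np.degrees(np.arctan2(q[:,1],q[:,0])))
# cabinet corner triangulation
t,s=D['top'],D['side']
def tri(a,b):
    M=[];B=[]
    for d,p in((t,a),(s,b)):
        o=np.array(d['cam_to_world'])[:3,3]; v=ray(d,p,0)-o; v/=np.linalg.norm(v); A=np.eye(3)-np.outer(v,v); M.append(A);B.append(A@o)
    return np.linalg.lstsq(np.vstack(M),np.hstack(B),rcond=None)[0]
print('cab top corner',tri((210,230),(245,86)),tri((210,368),(258,118)),'base',ray(s,(261.7,181),0))
print('post disc', tri((217,199),(295,159)))
E
```

```text
top [[613.2 360.4   8. ]
 [550.6 409.9   8. ]
 [539.  330.8   8. ]] [567.6 367.    8. ] [46.1 46.1 46.2] [  -8.3  111.6 -128.3]
side [[551.2 409.1   8. ]
 [612.2 360.5   8. ]
 [534.1 320.3   8. ]] [565.8 363.3   8. ] [48.1 46.4 53.4] [ 107.7   -3.5 -126.5]
cab top corner [437.8 303.3 305.9] [318.  242.4 304.4] base [459.9 340.2   0. ]
post disc [562.8 359.1  44.9]
```

Call:
servo_tool(plan=[[[0.05, -0.02, 0, 6, 0.0854], [0.05, -0.03, 0, 5, 0.0854], [0.05, -0.03, 0, 0, 0.0854], [0.05, -0.03, 0, 0, 0.0854], [0.05, -0.03, 0, 0, 0.0854], [0.05, -0.03, -0.03, 0, 0.0854], [0.05, -0.025, -0.03, 0, 0.0854], [0.005, 0, -0.04, 0, 0.0854], [0, 0, 0, 0, 0.0854], [0, 0, 0, 0, 0.0854]]])

```text
time: 1.3
tool_pos: [510.4, 397.4, 216.6]
tcp_rot: [-179.9, -0.1, 170.4]
ft_force: [0.1, -0.3, 0.7]
finger_gap: 85.1
grip_force: 0.0
```

Call:
servo_tool(plan=[[[0.02, -0.012, 0, 1.3, 0.0854], [0.02, -0.012, -0.02, 0, 0.0854], [0.016, -0.008, -0.02, 0, 0.0854], [0, 0, -0.02, 0, 0.0854], [0, 0, -0.02, 0, 0.0854], [0, 0, 0, 0, 0.0854], [0, 0, 0, 0, 0.0854]]])

```text
time: 2.0
tool_pos: [567.2, 367.0, 139.7]
tcp_rot: [179.9, 0.1, 171.8]
ft_force: [1.0, 0.0, 0.7]
finger_gap: 85.1
grip_force: 0.0
```

```bash
python3 - <<'E'
from lib import *
s=sense(); print(s['tool_pos'],s['tcp_rot'])
a=snap('side')['frame'][60:260,180:440]; b=snap('top')['frame'][100:260,120:340]
cv2.imwrite('pics/a1.png',cv2.resize(a,None,fx=3,fy=3)); 
E
```

```text
[567.22272256 367.00663829 139.68725682] [1.79923136e+02 9.32901351e-02 1.71817556e+02]
```

View pics/a1.png

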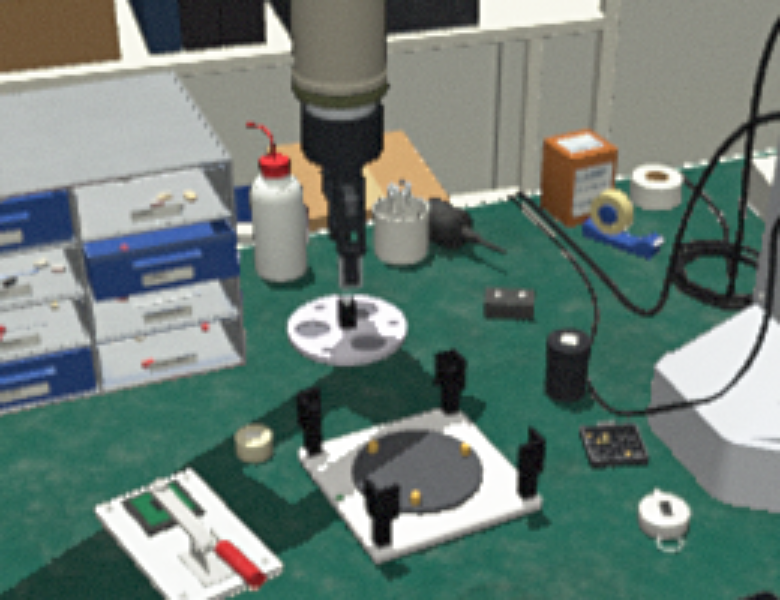

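The gripper hangs right over the disc's post (crop (347,300)), clear of the cabinet. I'll descend, grip and lift.

Call:
servo_tool(plan=[[[0, 0, -0.015, 0, 0.0854], [0, 0, -0.015, 0, 0.0854], [0, 0, -0.012, 0, 0.0854], [0, 0, -0.011, 0, 0.0854], [0, 0, 0, 0, 0.0854], [0, 0, 0, 0, 0.0], [0, 0, 0, 0, 0.0], [0, 0, 0, 0, 0.0], [0, 0, 0, 0, 0.0], [0, 0, 0, 0, 0.0]]], force=60)

```text
time: 3.1
tool_pos: [567.6, 366.1, 85.4]
tcp_rot: [179.9, 0.1, 171.7]
ft_force: [-0.7, -0.8, -2.3]
finger_gap: 16.9
grip_force: 58.7
```

Call:
servo_tool(plan=[[[0, 0, 0, 0, 0.0], [0, 0, 0, 0, 0.0], [0, 0, 0, 0, 0.0], [0, 0, 0.01, 0, 0.0], [0, 0, 0.02, 0, 0.0], [0, 0, 0.03, 0, 0.0], [0, 0, 0.03, 0, 0.0], [0, 0, 0, 0, 0]]])

```text
time: 3.9
tool_pos: [569.3, 367.0, 180.2]
tcp_rot: [179.7, 0.4, 171.7]
ft_force: [0.6, 0.6, -0.9]
finger_gap: 16.8
grip_force: 59.0
```

Call:
servo_tool(plan=[[[0, -0.02, 0, 2, 0], [-0.001, -0.03, 0, 2, 0], [-0.001, -0.03, 0, 3, 0], [-0.001, -0.03, 0, 3, 0], [-0.001, -0.03, 0, 3, 0], [0, -0.03, 0, 3, 0], [0, -0.03, 0, 3, 0], [0, -0.03, 0, 0, 0], [0, -0.022, 0, 0, 0], [0, 0, 0, 0, 0]]])

```text
time: 4.9
tool_pos: [562.3, 111.0, 172.9]
tcp_rot: [-180.0, -0.2, -169.4]
ft_force: [-0.2, -0.2, -1.6]
finger_gap: 16.9
grip_force: 59.0
```

Call:
servo_tool(plan=[[[0, 0, -0.015, 0, 0], [0, 0, -0.02, 0, 0], [0, 0, -0.015, 0, 0], [0, 0, 0, 0, 0], [0, 0, 0, 0, 0]]])

```text
time: 5.4
tool_pos: [562.5, 114.3, 123.4]
tcp_rot: [180.0, -0.1, -169.2]
ft_force: [-0.6, -0.1, -1.9]
finger_gap: 17.1
grip_force: 40.2
```

```bash
python3 - <<'E'
from lib import *
s=sense(); print(s['tool_pos'],s['tcp_rot'],s['finger_gap'])
for n,c in(('side',(319,217)),('top',(307,198))):
    d=snap(n); a=d['frame'][c[1]-70:c[1]+70,c[0]-75:c[0]+75]; cv2.imwrite(f'pics/b_{n}.png',cv2.resize(a,None,fx=5,fy=4.2 if 0 else 4.28))
a=cv2.imread('pics/b_side.png')[:, :]; b=cv2.imread('pics/b_top.png')
cv2.imwrite('pics/b.png',cv2.resize(np.vstack([a,b]),(540,600*1)) if 0 else cv2.resize(np.hstack([a,b]),(800,400)))
E
```

```text
[562.47651374 114.29525268 123.40311091] [ 1.79987627e+02 -1.11937698e-01 -1.69210493e+02] 17.11518778991593
```

View pics/b.png

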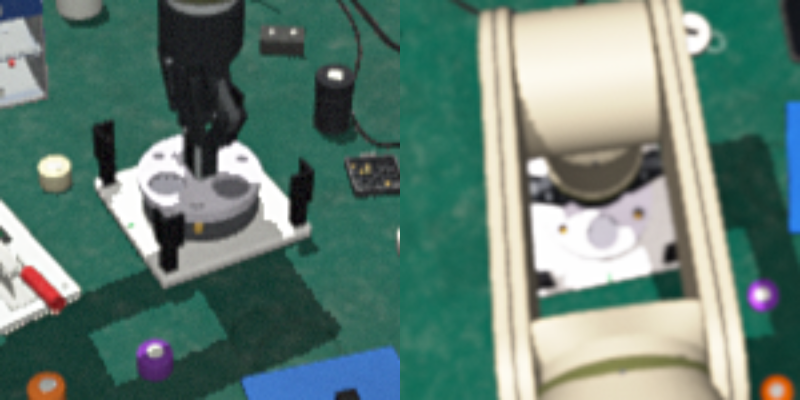

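The disc hangs over the turntable. In the top view, studs show through the holes at (563,228) and (640,213). I'll descend gently.

Call:
servo_tool(plan=[[[0.0005, 0.0003, -0.004, 0, 0], [0, 0, -0.003, 0, 0], [0, 0, -0.002, 0, 0], [0, 0, -0.002, 0, 0], [0, 0, 0, 0, 0], [0, 0, 0, 0, 0]]])

```text
time: 6.1
tool_pos: [563.6, 114.0, 113.3]
tcp_rot: [-180.0, -0.0, -169.3]
ft_force: [-0.0, 0.1, -2.2]
finger_gap: 16.9
grip_force: 63.6
```

```bash
python3 - <<'E'
from lib import *
s=sense(); print(s['tool_pos'],s['ft_force'],s['grip_force'],s['finger_gap'],s['wrist_torque'])
d=snap('side'); a=d['frame'][180:250,260:380]; d=snap('top');b=d['frame'][165:235,250:370]
cv2.imwrite('pics/c.png',np.vstack([cv2.resize(x,(514,300),interpolation=cv2.INTER_CUBIC) for x in(a,b)]))
E
```

```text
[563.57753964 114.01114332 113.32032513] [-0.0208331   0.05069573 -2.21408765] 63.572516441345215 16.91314409025074 [-0.01163434 -0.02879255 -0.02541059]
```

View pics/c.png

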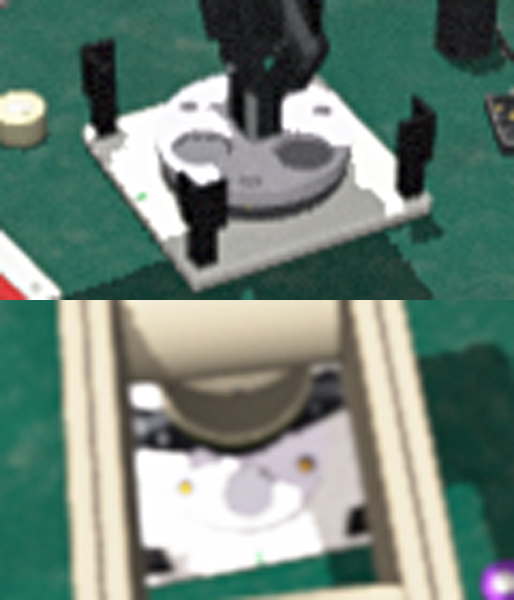

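The disc is at the stud tips with no contact force, and the studs show centred in the holes. I'll lower it the rest of the way.

Call:
servo_tool(plan=[[[0, 0, -0.0015, 0, 0], [0, 0, -0.0015, 0, 0], [0, 0, -0.001, 0, 0], [0, 0, 0, 0, 0]]])

```text
time: 6.6
tool_pos: [563.5, 114.0, 109.1]
tcp_rot: [180.0, -0.0, -169.3]
ft_force: [-0.2, -0.9, -1.8]
finger_gap: 16.6
grip_force: 63.6
```

Call:
servo_tool(plan=[[[0, 0, -0.0015, 0, 0], [0, 0, -0.0015, 0, 0], [0, 0, -0.001, 0, 0], [0, 0, 0, 0, 0]]])

```text
time: 7.0
tool_pos: [563.6, 114.0, 105.3]
tcp_rot: [-180.0, -0.0, -169.3]
ft_force: [-0.7, -0.6, -1.9]
finger_gap: 17.2
grip_force: 63.8
```

Call:
servo_tool(plan=[[[0, 0, -0.001, 0, 0], [0, 0, -0.0005, 0, 0], [0, 0, 0, 0, 0]]])

```text
time: 7.3
tool_pos: [563.7, 114.1, 105.1]
tcp_rot: [-180.0, -0.0, -169.3]
ft_force: [-5.8, 0.3, 9.3]
finger_gap: 17.2
grip_force: 65.6
```

Call:
servo_tool(plan=[[[0, 0, 0, 0, 0.03], [0, 0, 0, 0, 0.03], [0, 0, 0, 0, 0.03], [0, 0, 0, 0, 0.03], [0, 0, 0.02, 0, 0.04], [0, 0, 0.04, 0, 0.05], [0, 0, 0.04, 0, 0.06], [0, 0, 0.04, 0, 0.0854], [0, 0, 0, 0, 0.0854]]])

```text
time: 8.2
tool_pos: [566.9, 114.4, 251.5]
tcp_rot: [-180.0, 0.7, -169.3]
ft_force: [0.5, -0.2, -0.5]
finger_gap: 85.3
grip_force: 0.0
```

The disc is seated (contact 9 N at full depth). Next I'll re-measure the disc, the pockets and the sections.

```bash
cat > pk.py <<'E'
from lib import *
np.set_printoptions(precision=1,suppress=True)
def pucks():
    for n in('top','side'):
        d=snap(n); h,s,v=hsv(d)
        for nm,m in dict(red=((h<6)|(h>174))&(s>120)&(v>50),cream=(h>15)&(h<35)&(s>25)&(s<140)&(v>120)).items():
            for b,a in blobs(m,15,200):
                p=ray(d,b,16 if n=='top' else 10)
                if 350<p[0]<700 and -350<p[1]<330: print(n,nm,b,a,p[:2])
if __name__=='__main__': pucks()
E
python3 pk.py
```

```text
top red [392.6 244.2] 65 [ 432.8 -126.7]
top cream [303.1 161.7] 141 [674.6 120.6]
top cream [283.3 170.3] 28 [649.5 178.3]
side red [259.9 247.5] 106 [397.2  47.3]
side red [292.7 299.1] 143 [ 431.3 -131.5]
side cream [264.  207.4] 83 [438.6 200.4]
```

Call:
servo_tool(plan=[[[-0.03, 0.02, 0, 0, 0.0854], [-0.03, 0.02, 0, 0, 0.0854], [-0.03, 0.02, 0, 0, 0.0854], [-0.03, 0.02, 0, 0, 0.0854], [-0.006, 0.002, 0, 0, 0.0854], [0, 0, -0.02, 0, 0.0854], [0, 0, -0.03, 0, 0.0854], [0, 0, -0.03, 0, 0.0854], [0, 0, -0.03, 0, 0.0854], [0, 0, 0, 0, 0.0854]]])

```text
time: 9.3
tool_pos: [434.1, 194.4, 128.2]
tcp_rot: [-179.9, -0.6, -169.3]
ft_force: [-1.4, -0.8, -0.0]
finger_gap: 85.2
grip_force: 0.0
```

```bash
python3 pk.py; python3 - <<'E'
from lib import *
s=sense(); print(s['tool_pos'])
d=snap('side');cv2.imwrite('pics/d.png',cv2.resize(d['frame'][100:260,180:390],(788,600),interpolation=cv2.INTER_CUBIC))
E
```

```text
top red [392.7 244.1] 67 [ 433. -127.]
top red [347.4 259.1] 124 [393.5   0.4]
top cream [372.7 264.4] 16 [378.2 -68.7]
side red [259.9 247.5] 106 [397.2  47.3]
side red [292.9 298.9] 143 [ 431.8 -131. ]
side cream [264.  207.2] 97 [438.7 201.1]
[437.02021427 195.48955133 133.02996126]
```

View pics/d.png

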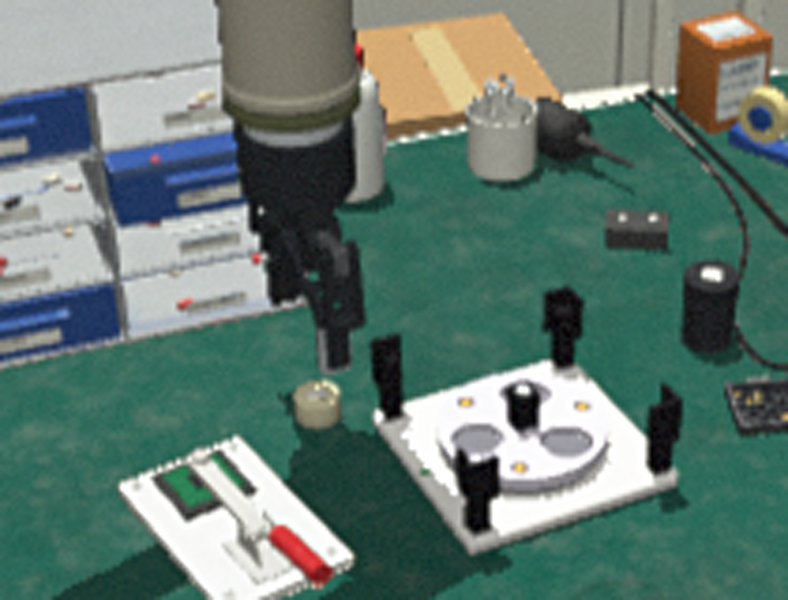

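The disc is flat with studs visible in all its holes, and the cream section is under the gripper. I'll grasp it.

Call:
servo_tool(plan=[[[0.0035, 0.0015, -0.01, 0, 0.0854], [0, 0, -0.015, 0, 0.0854], [0, 0, -0.015, 0, 0.0854], [0, 0, -0.012, 0, 0.0854], [0, 0, 0, 0, 0.0854], [0, 0, 0, 0, 0.0], [0, 0, 0, 0, 0.0], [0, 0, 0, 0, 0.0], [0, 0, 0, 0, 0.0], [0, 0, 0, 0, 0.0]]], force=40)

```text
time: 10.45
tool_pos: [441.7, 197.8, 82.9]
tcp_rot: [180.0, 0.1, -169.3]
ft_force: [-1.4, -0.7, 6.0]
finger_gap: 29.7
grip_force: 39.1
```

Call:
servo_tool(plan=[[[0, 0, 0, 0, 0.0], [0, 0, 0.01, 0, 0.0], [0, 0, 0.02, 0, 0.0], [0, 0, 0.03, 0, 0.0], [0, 0, 0.02, 0, 0.0], [0, 0, 0, 0, 0]]])

```text
time: 11.05
tool_pos: [443.4, 198.3, 166.2]
tcp_rot: [180.0, 0.4, -169.3]
ft_force: [1.7, 0.9, 0.8]
finger_gap: 29.7
grip_force: 39.6
```

```bash
python3 pk.py; python3 - <<'E'
from lib import *
s=sense(); print(s['tool_pos'],s['finger_gap'],s['grip_force'])
d=snap('side');h,S,v=hsv(d); p=np.array(s['tool_pos'])-[0,0,65]
m=(h>15)&(h<35)&(S>20)&(v>80)&near(d,p,20); print(blobs(m,10,400), proj(d,p))
cv2.imwrite('pics/e.png',cv2.resize(d['frame'][130:250,200:320],(600,600),interpolation=cv2.INTER_CUBIC))
E
```

```text
top red [392.8 244.2] 66 [ 432.8 -127.2]
top red [347.5 259.1] 121 [393.6   0.2]
top cream [372.7 264.4] 16 [378.2 -68.7]
side red [259.8 247.4] 104 [397.   47.9]
side red [292.8 298.8] 141 [ 431.7 -130.7]
side cream [259.9 182.8] 46 [450.8 317.8]
[441.45722727 197.67593812 162.56528971] 29.8303405579678 39.55563426017761
[(array([259.78688525, 183.45901639]), np.int32(61))] [263.28893185 179.92395147]
```

View pics/e.png

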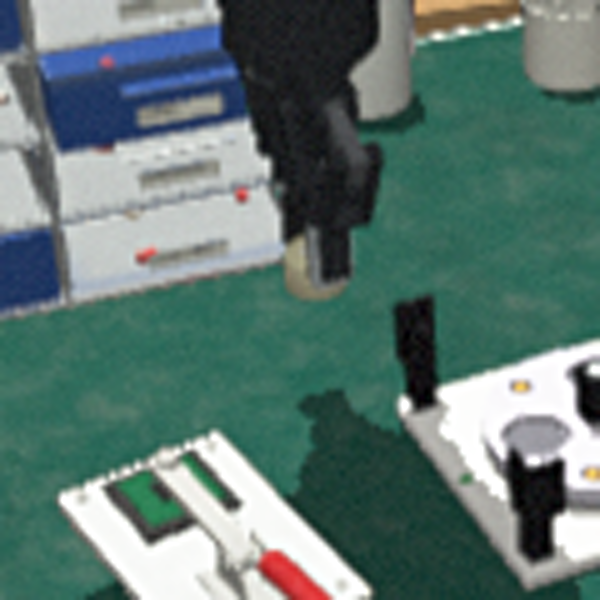

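The cream section is held nearly centred: its left edge is at px 257, as predicted. I'll carry it to the pocket at 190.7°.

Call:
servo_tool(plan=[[[0, 0, 0.02, 0, 0], [0.02, -0.02, 0, 0, 0], [0.03, -0.03, 0, 0, 0], [0.03, -0.03, 0, 0, 0], [0.0087, -0.01, 0, 0, 0], [0, 0, -0.02, 0, 0], [0, 0, -0.03, 0, 0], [0, 0, -0.015, 0, 0], [0, 0, 0, 0, 0], [0, 0, 0, 0, 0]]])

```text
time: 12.2
tool_pos: [529.3, 107.8, 116.6]
tcp_rot: [180.0, -0.1, -169.2]
ft_force: [-0.0, -0.2, -0.3]
finger_gap: 29.8
grip_force: 39.7
```

```bash
python3 - <<'E'
from lib import *
s=sense(); print(s['tool_pos'],s['tcp_rot'],s['finger_gap'],s['grip_force'])
a=snap('side')['frame'][170:250,270:380];b=snap('top')['frame'][160:240,250:360]
cv2.imwrite('pics/f.png',np.hstack([cv2.resize(x,(400,400),interpolation=cv2.INTER_CUBIC) for x in (a,b)]))
E
```

```text
[529.26600985 107.79734912 116.64683436] [ 1.79987226e+02 -9.14345040e-02 -1.69239393e+02] 29.770448291529316 39.662532806396484
```

View pics/f.png

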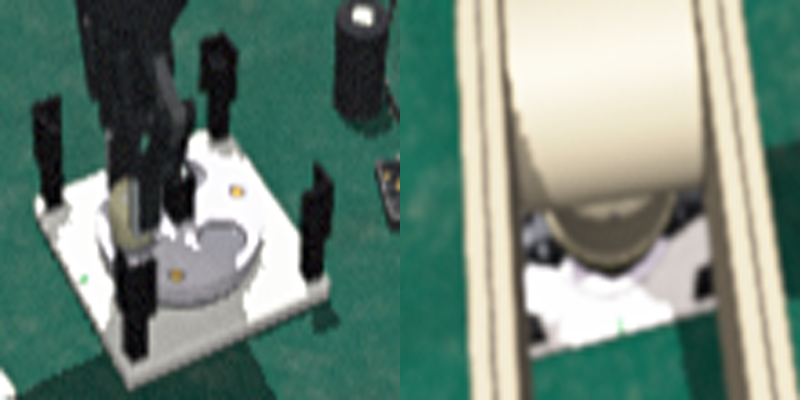

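The section hangs above its pocket. I'll lower it while watching the force.

Call:
servo_tool(plan=[[[0.0005, 0, -0.004, 0, 0], [0, 0, -0.002, 0, 0], [0, 0, 0, 0, 0]]])

```text
time: 12.6
tool_pos: [530.1, 107.6, 110.7]
tcp_rot: [180.0, -0.0, -169.3]
ft_force: [0.6, -0.1, 0.7]
finger_gap: 29.7
grip_force: 39.7
```

Call:
servo_tool(plan=[[[0, 0, -0.0015, 0, 0], [0, 0, -0.0015, 0, 0], [0, 0, 0, 0, 0]]])

```text
time: 12.9
tool_pos: [530.1, 107.5, 107.6]
tcp_rot: [180.0, -0.0, -169.3]
ft_force: [0.4, 0.1, 0.4]
finger_gap: 29.7
grip_force: 39.7
```

Call:
servo_tool(plan=[[[0, 0, -0.001, 0, 0], [0, 0, 0, 0, 0]]])

```text
time: 13.1
tool_pos: [530.4, 107.5, 106.9]
tcp_rot: [-180.0, 0.0, -169.3]
ft_force: [-0.2, -0.8, 0.3]
finger_gap: 29.7
grip_force: 39.8
```

Call:
servo_tool(plan=[[[0, 0, -0.001, 0, 0], [0, 0, -0.0005, 0, 0], [0, 0, 0, 0, 0]]])

```text
time: 13.4
tool_pos: [530.5, 107.6, 106.8]
tcp_rot: [-180.0, -0.0, -169.3]
ft_force: [-8.1, -1.4, 14.4]
finger_gap: 29.9
grip_force: 41.0
```

Call:
servo_tool(plan=[[[0, 0, 0, 0, 0.05], [0, 0, 0, 0, 0.05], [0, 0, 0, 0, 0.05], [0, 0, 0, 0, 0.05], [0, 0, 0.02, 0, 0.05], [0, 0, 0.03, 0, 0.05], [0, 0, 0.04, 0, 0.0854], [0, 0, 0, 0, 0.0854]]])

```text
time: 14.2
tool_pos: [533.6, 107.9, 201.7]
tcp_rot: [-180.0, 0.6, -169.3]
ft_force: [1.1, 0.4, 0.6]
finger_gap: 77.0
grip_force: 0.0
```

Call:
servo_tool(plan=[[[-0.03, -0.04, 0, -8, 0.0854], [-0.03, -0.045, 0, -8, 0.0854], [-0.02, -0.045, 0, -8, 0.0854], [-0.01, -0.045, 0, -8, 0.0854], [-0.007, -0.045, 0, -8, 0.0854], [0, -0.017, 0, -8, 0.0854], [0, 0, 0, -8, 0.0854], [0, 0, 0, -4, 0.0854], [0, 0, 0, 0, 0.0854]]])

```text
time: 15.1
tool_pos: [435.4, -126.3, 195.0]
tcp_rot: [-180.0, -0.0, 130.6]
ft_force: [-0.6, -0.3, -0.1]
finger_gap: 85.2
grip_force: 0.0
```

```bash
python3 pk.py; python3 - <<'E'
from lib import *
s=sense(); print(s['time'],s['tool_pos'],s['tcp_rot'],s['joint_pos'])
a=snap('side')['frame'][170:320,250:380];b=snap('top')['frame'][150:270,250:430]
cv2.imwrite('pics/g.png',np.hstack([cv2.resize(x,(400,400),interpolation=cv2.INTER_CUBIC) for x in (a,b)]))
E
```

```text
top red [392.8 244.2] 67 [ 432.8 -127.3]
top red [347.  259.3] 110 [393.1   1.5]
top cream [310.6 211.8] 30 [526.8 100.4]
top cream [372.6 264.3] 17 [378.6 -68.6]
side red [258.6 246.6] 85 [395.   51.5]
side red [292.9 298.8] 142 [ 431.9 -130.7]
15.2 [ 435.54060884 -125.98349863  195.14607485] [-1.79995870e+02 -9.61960645e-03  1.30880609e+02] [-2.26173064e+01 -1.12212569e+01  1.15127785e+02  6.14431385e-04
  7.61039234e+01 -6.34980637e+01]
```

View pics/g.png

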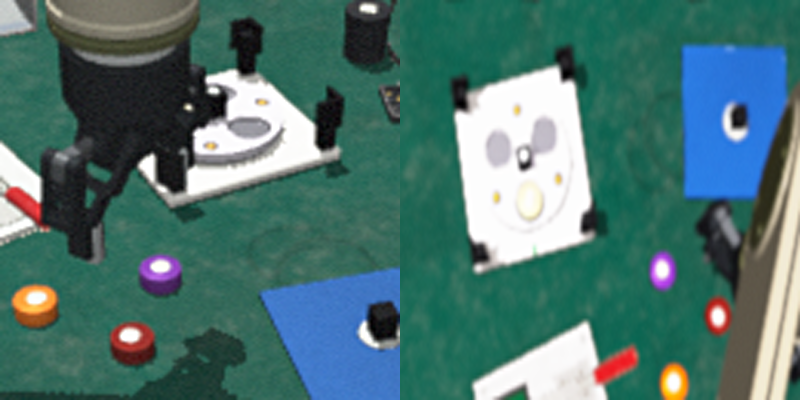

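The cream section sits in its pocket (top view crop (530,200)). The red one is unmoved at about (433,-129), so I'll grasp it now.

Call:
servo_tool(plan=[[[-0.0025, -0.0028, -0.02, 0, 0.0854], [0, 0, -0.03, 0, 0.0854], [0, 0, -0.03, 0, 0.0854], [0, 0, -0.02, 0, 0.0854], [0, 0, -0.014, 0, 0.0854], [0, 0, 0, 0, 0.0854], [0, 0, 0, 0, 0.0], [0, 0, 0, 0, 0.0], [0, 0, 0, 0, 0.0], [0, 0, 0, 0, 0.0]]], force=40)

```text
time: 16.3
tool_pos: [433.7, -129.1, 82.3]
tcp_rot: [180.0, 0.1, 130.8]
ft_force: [-2.6, 1.8, 26.5]
finger_gap: 28.5
grip_force: 39.0
```

Call:
servo_tool(plan=[[[0, 0, 0, 0, 0.0], [0, 0, 0, 0, 0], [0, 0, 0.02, 0, 0.0], [0, 0, 0.03, 0, 0.0], [0, 0, 0.03, 0, 0.0], [0, 0, 0.02, 0, 0], [0, 0, 0, 0, 0], [0, 0, 0, 0, 0]]])

```text
time: 17.1
tool_pos: [433.3, -128.9, 181.7]
tcp_rot: [180.0, 0.1, 130.7]
ft_force: [-0.7, -0.3, -1.3]
finger_gap: 28.2
grip_force: 39.4
```

```bash
python3 - <<'E'
from lib import *
s=sense(); T=np.array(s['tool_pos']);print(T,s['tcp_rot'],s['finger_gap'],s['grip_force'])
d=snap('side');h,S,v=hsv(d); p=T-[0,0,73]
m=((h<8)|(h>172))&(S>90)&(v>30)&near(d,p,20)
y,x=np.nonzero(m); print(x.min(),x.max(),y.min(),y.max(),m.sum(),proj(d,p), 'z bottom pred',proj(d,T-[0,0,81.5]))
dd=snap('top'); h,S,v=hsv(dd); m=((h>15)&(h<35)&(S>20)&(v>120)&near(dd,(530,108,44),9))
for b,a in blobs(m,10,200): print('cream',b,a,ray(dd,b,43))
E
```

```text
[ 433.31533617 -128.94783626  181.67623328] [1.79965826e+02 7.06124395e-02 1.30744727e+02] 28.179211332924968 39.445459842681885
287 299 255 271 86 [292.15247601 263.55638117] z bottom pred [292.26255021 266.69479913]
cream [308.67857143 210.03571429] 56 [527.24990503 105.57386768  43.        ]
```

Call:
servo_tool(plan=[[[0.015, 0.02, 0, 0, 0], [0.02, 0.03, 0, 0, 0], [0.02, 0.03, 0, 0, 0], [0.02, 0.03, 0, 0, 0], [0.02, 0.03, 0, 0, 0], [0.02, 0.03, 0, 0, 0], [0.02, 0.03, 0, 0, 0], [0.0175, 0.0171, 0, 0, 0], [0, 0, 0, 0, 0], [0, 0, 0, 0, 0]]])

```text
time: 18.2
tool_pos: [584.7, 88.4, 179.5]
tcp_rot: [-179.8, -0.1, 130.8]
ft_force: [-1.0, -0.2, -0.9]
finger_gap: 28.2
grip_force: 39.6
```

Call:
servo_tool(plan=[[[0, 0, -0.02, 0, 0], [0, 0, -0.02, 0, 0], [0, 0, -0.02, 0, 0], [0, 0, -0.005, 0, 0], [0, 0, 0, 0, 0], [0, 0, 0, 0, 0]]])

```text
time: 18.8
tool_pos: [585.8, 87.8, 117.2]
tcp_rot: [180.0, 0.0, 130.7]
ft_force: [0.5, 0.7, -0.3]
finger_gap: 27.9
grip_force: 39.6
```

```bash
python3 - <<'E'
from lib import *
s=sense(); T=np.array(s['tool_pos']);print(T,s['tcp_rot'],s['finger_gap'],s['grip_force'])
a=snap('side')['frame'][150:260,250:390];b=snap('top')['frame'][140:250,250:390]
cv2.imwrite('pics/h.png',np.vstack([cv2.resize(x,(382,300),interpolation=cv2.INTER_CUBIC) for x in (a,b)]))
E
```

```text
[585.7983056   87.77455918 117.21490602] [1.79970232e+02 2.82394452e-02 1.30709257e+02] 27.939206348562006 39.57305431365967
```

View pics/h.png

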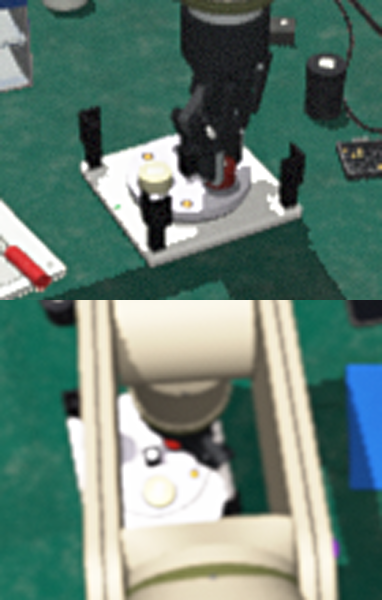

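The red section is over its pocket and the cream one stands upright in its own. I'll lower the red one.

Call:
servo_tool(plan=[[[0, 0, -0.004, 0, 0], [0, 0, -0.002, 0, 0], [0, 0, 0, 0, 0]]])

```text
time: 19.2
tool_pos: [585.4, 88.3, 110.1]
tcp_rot: [-180.0, -0.0, 130.7]
ft_force: [-0.9, 0.1, -0.5]
finger_gap: 27.8
grip_force: 39.6
```

Call:
servo_tool(plan=[[[0, 0, -0.0015, 0, 0], [0, 0, -0.0015, 0, 0], [0, 0, 0, 0, 0]]])

```text
time: 19.5
tool_pos: [585.5, 88.3, 107.1]
tcp_rot: [-180.0, -0.0, 130.7]
ft_force: [0.0, 0.2, -0.8]
finger_gap: 27.8
grip_force: 39.6
```

Call:
servo_tool(plan=[[[0, 0, -0.001, 0, 0], [0, 0, -0.001, 0, 0], [0, 0, 0, 0, 0]]])

```text
time: 19.8
tool_pos: [585.7, 88.3, 106.6]
tcp_rot: [-180.0, 0.0, 130.8]
ft_force: [-6.0, -0.8, 10.9]
finger_gap: 27.9
grip_force: 40.7
```

Call:
servo_tool(plan=[[[0, 0, 0, 0, 0.048], [0, 0, 0, 0, 0.048], [0, 0, 0, 0, 0.048], [0, 0, 0, 0, 0.048], [0, 0, 0.02, 0, 0.048], [0, 0, 0.03, 0, 0.05], [0, 0, 0.04, 0, 0.0854], [0, 0, 0, 0, 0.0854]]])

```text
time: 20.6
tool_pos: [589.0, 88.5, 202.2]
tcp_rot: [179.5, 0.4, 130.7]
ft_force: [0.9, 0.9, 1.2]
finger_gap: 77.1
grip_force: 0.0
```

Call:
servo_tool(plan=[[[0, -0.03, 0, -8, 0.0854], [0, -0.035, 0, -8, 0.0854], [0.003, -0.04, 0, -8, 0.0854], [0.003, -0.04, 0, -8, 0.0854], [0.005, -0.04, 0, -8, 0.0854], [0.005, -0.04, 0, -1.6, 0.0854], [0, -0.027, 0, 0, 0.0854], [0, 0, -0.03, 0, 0.0854], [0, 0, -0.02, 0, 0.0854], [0, 0, 0, 0, 0.0854]]])

```text
time: 21.6
tool_pos: [599.1, -163.3, 141.0]
tcp_rot: [-179.6, -0.1, 89.1]
ft_force: [-1.3, 0.9, -0.6]
finger_gap: 85.4
grip_force: 0.0
```

```bash
python3 pk.py; python3 - <<'E'
from lib import *
s=sense(); T=np.array(s['tool_pos']);print(s['time'],T,s['tcp_rot'])
for n in('side','top'):
    d=snap(n);h,S,v=hsv(d)
    K=(601,-163,5); m=((h>100)&(h<118)&(S>120)&near(d,K,60)).astype(np.uint8)
    x=d['frame'][150:300,250:450] if n=='top' else d['frame'][150:330,240:430]
    cv2.imwrite(f'pics/i_{n}.png',cv2.resize(x,(400,400),interpolation=cv2.INTER_CUBIC))
cv2.imwrite('pics/i.png',np.hstack([cv2.imread('pics/i_side.png'),cv2.imread('pics/i_top.png')]))
E
```

```text
top red [314.6 190.3] 45 [588.8  88.3]
top red [347.  259.3] 109 [393.    1.4]
top cream [310.5 212.3] 26 [525.3 100.6]
top cream [372.5 264.3] 16 [378.6 -68.2]
side red [330.3 216.3] 71 [594.  114.9]
side red [259.7 247.3] 105 [396.9  48.1]
side cream [306.5 215.1] 84 [536.8 136.9]
21.7 [ 601.30508223 -163.55616952  145.06041355] [-1.79931749e+02 -2.61068877e-02  8.91479050e+01]
```

View pics/i.png

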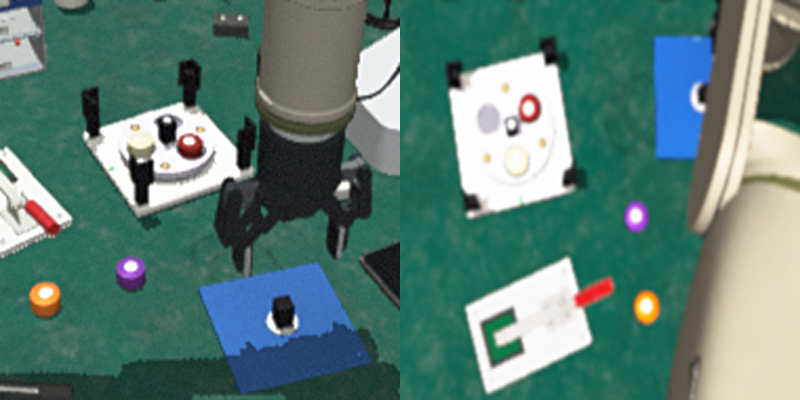

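Both sections stand upright in their pockets and the gripper straddles the cover's post. I'll grasp the cover.

Call:
servo_tool(plan=[[[0, 0, -0.015, 0, 0.0854], [0, 0, -0.02, 0, 0.0854], [0, 0, -0.015, 0, 0.0854], [0, 0, -0.013, 0, 0.0854], [0, 0, 0, 0, 0.0854], [0, 0, 0, 0, 0.0], [0, 0, 0, 0, 0.0], [0, 0, 0, 0, 0.0], [0, 0, 0, 0, 0.0], [0, 0, 0, 0, 0.0]]], force=70)

```text
time: 22.8
tool_pos: [602.2, -164.0, 83.4]
tcp_rot: [179.9, 0.0, 89.1]
ft_force: [1.7, -1.1, -3.2]
finger_gap: 16.5
grip_force: 69.8
```

Call:
servo_tool(plan=[[[0, 0, 0, 0, 0.0], [0, 0, 0, 0, 0], [0, 0, 0, 0, 0], [0, 0, 0.01, 0, 0.0], [0, 0, 0.02, 0, 0.0], [0, 0, 0.03, 0, 0.0], [0, 0, 0.03, 0, 0], [0, 0, 0.02, 0, 0], [0, 0, 0, 0, 0], [0, 0, 0, 0, 0]]])

```text
time: 23.8
tool_pos: [601.3, -163.6, 191.9]
tcp_rot: [-180.0, -0.0, 89.1]
ft_force: [-0.8, -0.3, -2.8]
finger_gap: 16.6
grip_force: 70.0
```

Call:
servo_tool(plan=[[[-0.003, 0.02, 0.01, 1, 0], [-0.005, 0.03, 0, 2, 0], [-0.005, 0.035, 0, 2, 0], [-0.005, 0.035, 0, 2, 0], [-0.005, 0.035, 0, 2, 0], [-0.005, 0.035, 0, 2, 0], [-0.005, 0.035, 0, 0.6, 0], [-0.005, 0.03, 0, 0, 0], [0, 0.0228, 0, 0, 0], [0, 0, 0, 0, 0]]])

```text
time: 24.8
tool_pos: [561.7, 117.6, 200.6]
tcp_rot: [-179.8, -0.1, 101.0]
ft_force: [0.3, -0.2, -3.3]
finger_gap: 16.5
grip_force: 69.9
```

Call:
servo_tool(plan=[[[0, 0, -0.01, 0, 0], [0, 0, -0.01, 0, 0], [0, 0, -0.01, 0, 0], [0, 0, 0, 0, 0], [0, 0, 0, 0, 0]]])

```text
time: 25.3
tool_pos: [563.2, 113.4, 171.5]
tcp_rot: [-179.9, -0.0, 100.7]
ft_force: [0.5, -0.3, -1.7]
finger_gap: 16.7
grip_force: 69.9
```

```bash
python3 - <<'E'
from lib import *
s=sense(); T=np.array(s['tool_pos']);print(T,s['tcp_rot'],s['finger_gap'],s['grip_force'])
d=snap('side'); z=T[2]-83+5
a=np.radians(10.7);R=np.array([[np.cos(a),-np.sin(a)],[np.sin(a),np.cos(a)]])
h,S,v=hsv(d); m=((h>100)&(h<118)&(S>120)&near(d,(*T[:2],z),60)).astype(np.uint8)
k=max(cv2.findContours(m,cv2.RETR_EXTERNAL,cv2.CHAIN_APPROX_NONE)[0],key=cv2.contourArea)
W=np.array([ray(d,p,z)[:2] for p in cv2.convexHull(k)[:,0]],np.float32); print(cv2.minAreaRect(W))
print(W)
cv2.imwrite('pics/j.png',cv2.resize(d['frame'][140:280,240:400],(686,600),interpolation=cv2.INTER_CUBIC))
E
```

```text
[563.19292637 113.38286688 171.51690578] [-1.79904461e+02 -6.77088561e-03  1.00685514e+02] 16.707558173422694 69.91676688194275
((560.8677978515625, 109.44496154785156), (138.4395751953125, 144.02662658691406), 10.23812484741211)
[[618.23694  181.25822 ]
 [638.99207   59.947334]
 [637.5556    56.10263 ]
 [633.83746   52.95146 ]
 [537.7723    32.095085]
 [519.0428    33.656487]
 [508.0267    36.89146 ]
 [504.43854   49.823597]
 [495.58475   89.2758  ]
 [483.27856  149.58229 ]
 [482.9481   158.79193 ]
 [485.00732  167.41164 ]
 [501.5428   171.90846 ]
 [531.59674  177.33667 ]
 [613.275    182.70782 ]]
```

View pics/j.png

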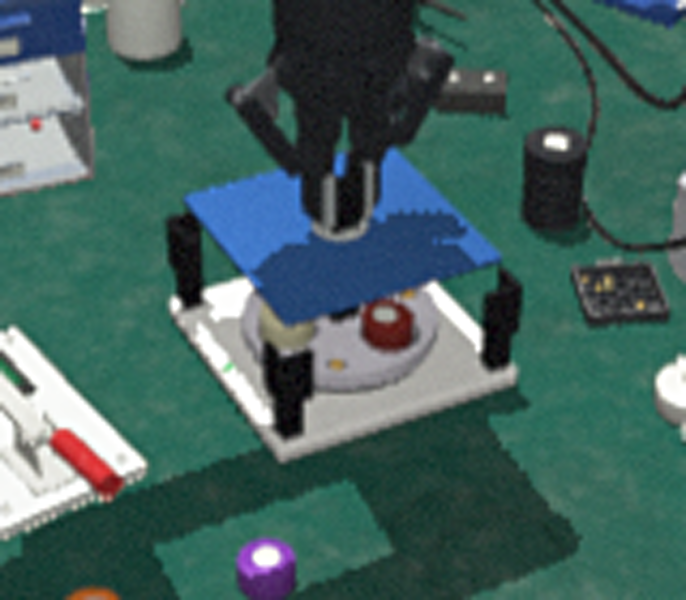

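The cover hangs square over the four supports, and the sections are upright underneath. I'll lower it and press.

Call:
servo_tool(plan=[[[0, 0.0005, -0.006, 0, 0], [0, 0, -0.006, 0, 0], [0, 0, -0.006, 0, 0], [0, 0, 0, 0, 0], [0, 0, 0, 0, 0]]])

```text
time: 25.85
tool_pos: [563.3, 114.6, 154.0]
tcp_rot: [-180.0, -0.0, 100.7]
ft_force: [-1.4, -0.4, -3.2]
finger_gap: 16.3
grip_force: 69.9
```

Call:
servo_tool(plan=[[[0, 0, -0.002, 0, 0], [0, 0, -0.002, 0, 0], [0, 0, -0.001, 0, 0], [0, 0, 0, 0, 0]]])

```text
time: 26.25
tool_pos: [563.5, 114.6, 149.2]
tcp_rot: [-180.0, -0.0, 100.7]
ft_force: [-0.4, -1.0, -2.7]
finger_gap: 16.3
grip_force: 69.9
```

Call:
servo_tool(plan=[[[0, 0, -0.001, 0, 0], [0, 0, -0.0005, 0, 0], [0, 0, 0, 0, 0]]])

```text
time: 26.55
tool_pos: [563.5, 114.6, 147.8]
tcp_rot: [-180.0, -0.0, 100.7]
ft_force: [-0.5, 0.1, -2.3]
finger_gap: 16.7
grip_force: 69.9
```

Call:
servo_tool(plan=[[[0, 0, -0.0005, 0, 0], [0, 0, -0.0005, 0, 0], [0, 0, 0, 0, 0]]])

```text
time: 26.85
tool_pos: [563.7, 114.6, 147.3]
tcp_rot: [180.0, 0.0, 100.7]
ft_force: [-1.7, -0.8, 0.2]
finger_gap: 16.5
grip_force: 70.5
```

Call:
servo_tool(plan=[[[0, 0, -0.0005, 0, 0], [0, 0, 0, 0, 0]]])

```text
time: 27.05
tool_pos: [563.7, 114.6, 147.2]
tcp_rot: [180.0, 0.0, 100.7]
ft_force: [-5.3, -1.0, 5.6]
finger_gap: 16.8
grip_force: 71.3
```

Call:
servo_tool(plan=[[[0, 0, -0.0006, 0, 0], [0, 0, 0, 0, 0], [0, 0, 0, 0, 0], [0, 0, 0, 0, 0]]])

```text
time: 27.45
tool_pos: [563.7, 114.6, 147.2]
tcp_rot: [180.0, 0.0, 100.7]
ft_force: [-7.4, -1.0, 11.2]
finger_gap: 16.6
grip_force: 71.8
```

That's about 11 N at the wrist plus the cover's weight. I'll release, retreat and check.

Call:
servo_tool(plan=[[[0, 0, 0, 0, 0.03], [0, 0, 0, 0, 0.03], [0, 0, 0, 0, 0.03], [0, 0, 0, 0, 0.04], [0, 0, 0.02, 0, 0.04], [0, 0, 0.03, 0, 0.05], [0, 0, 0.04, 0, 0.06], [-0.03, -0.04, 0.03, 0, 0.06], [-0.04, -0.05, 0.03, 0, 0.06], [-0.04, -0.05, 0.03, 0, 0.06]]])

```text
time: 28.45
tool_pos: [480.4, 8.8, 304.9]
tcp_rot: [180.0, 0.0, 100.8]
ft_force: [0.6, -2.1, 0.2]
finger_gap: 60.3
grip_force: 0.0
```

Call:
servo_tool(plan=[[[-0.03, -0.05, 0, 0, 0.06], [-0.01, -0.05, 0, 0, 0.06], [0, -0.05, 0, 0, 0.06], [0, 0, 0, 0, 0.06], [0, 0, 0, 0, 0.06]]])

```text
time: 28.95
tool_pos: [445.5, -133.5, 303.8]
tcp_rot: [-180.0, -0.0, 100.6]
ft_force: [-0.6, 0.1, -0.6]
finger_gap: 59.9
grip_force: 0.0
```

```bash
python3 - <<'E'
from lib import *
print(sense()['ft_force'])
for n in('top','side'):
    d=snap(n);h,S,v=hsv(d)
    m=((h>100)&(h<118)&(S>120)&near(d,(563,114,69),45)).astype(np.uint8); m=cv2.morphologyEx(m,cv2.MORPH_CLOSE,np.ones((15,15)))
    k=max(cv2.findContours(m,cv2.RETR_EXTERNAL,cv2.CHAIN_APPROX_NONE)[0],key=cv2.contourArea)
    print(n,cv2.minAreaRect(np.array([ray(d,p,69)[:2] for p in k[:,0]],np.float32)))
    x=d['frame'][140:280,240:400]; cv2.imwrite(f'pics/k_{n}.png',cv2.resize(x,(400,400),interpolation=cv2.INTER_CUBIC))
cv2.imwrite('pics/k.png',np.hstack([cv2.imread('pics/k_side.png'),cv2.imread('pics/k_top.png')]))
E
```

```text
[-0.55848724  0.11628648 -0.62024075]
top ((564.2175903320312, 116.25826263427734), (141.70260620117188, 143.15582275390625), 10.706557273864746)
side ((564.5950317382812, 81.38744354248047), (152.90599060058594, 204.17727661132812), 2.68019962310791)
```

View pics/k.png

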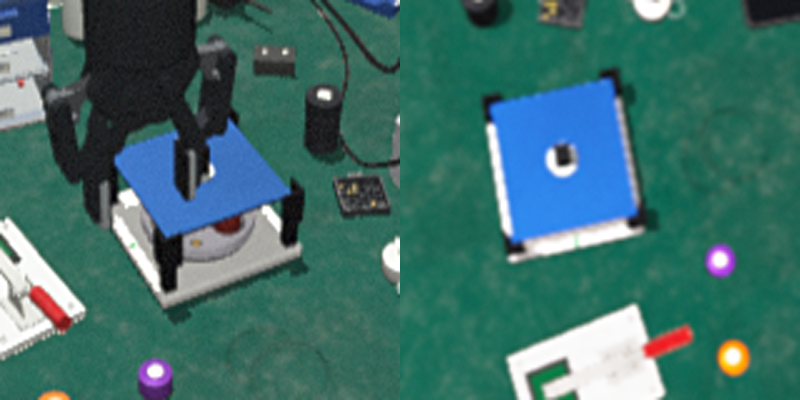

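The cover lies square inside the four corners at (564,115), yaw 10.7°. The arm is clear, so I'll hand in.

```bash
python3 -c "
from bench import r
print(r.hand_in())"
```

```text
the job is handed in; nothing more can be done
None
```

The job is handed in with no verdict returned: the disc is seated on the studs, the cream and dark red sections (the only two present) stand in pockets, and the cover was pressed down at about 11 N and last seen square inside its four supports.

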